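# Set out the stacked glaze pots on their drip tiles

## Task

The glaze pots have been put away in two stacks, a small pot on top of each big one. Take the stacks apart and set all four pots out for glazing, each upright and centred on the terracotta drip tile that matches it in shape and size (big round, big square, small round, small square), with the square pots lined up with the sides of their tiles. Do not tip a pot over, and leave the unfired clay cup and clay bowl where they stand.

Things in the scene. Friction and masses are not known exactly. Their poses are not given: they have to be found in the camera images.
- big_round_pot: round glaze pot, 66 mm diameter, 45 mm tall; stands on the table with one of the small pots on its lid. White plastic, straight-sided, closed; blue flat lid 7 mm thick and 5 mm narrower than the body. About 0.16 kg; origin at the centre of its underside, z up.
- big_square_pot: square glaze pot, 62 x 62 mm, 45 mm tall; stands on the table with the other small pot on its lid; x and y axes square to its sides. White plastic, straight-sided, closed; blue flat lid 7 mm thick and 5 mm narrower than the body. About 0.16 kg; origin at the centre of its underside, z up.
- small_round_pot: round glaze pot, 38 mm diameter, 42 mm tall; at the start on the lid of one of the big pots (which one varies). White plastic, straight-sided, closed; blue flat lid 7 mm thick and 5 mm narrower than the body. About 0.07 kg; origin at the centre of its underside, z up.
- small_square_pot: square glaze pot, 34 x 34 mm, 42 mm tall; at the start on the lid of one of the big pots (which one varies); x and y axes square to its sides. White plastic, straight-sided, closed; blue flat lid 7 mm thick and 5 mm narrower than the body. About 0.07 kg; origin at the centre of its underside, z up.
- big_round_tile: terracotta drip tile, round, 86 mm diameter, 8 mm thick, flat and fixed to the table, bare at the start; origin at the centre of its underside, z up (its top face is 8 mm above the origin).
- big_square_tile: terracotta drip tile, square, 82 x 82 mm, x and y axes square to its sides, 8 mm thick, flat and fixed to the table, bare at the start; origin at the centre of its underside, z up (its top face is 8 mm above the origin).
- small_round_tile: terracotta drip tile, round, 58 mm diameter, 8 mm thick, flat and fixed to the table, bare at the start; origin at the centre of its underside, z up (its top face is 8 mm above the origin).
- small_square_tile: terracotta drip tile, square, 54 x 54 mm, x and y axes square to its sides, 8 mm thick, flat and fixed to the table, bare at the start; origin at the centre of its underside, z up (its top face is 8 mm above the origin).
- clay_cup: bystander: loose grey unfired clay cup, 68 mm across the mouth, 60 mm tall, empty; origin at the centre of its underside, z up.
- clay_bowl: bystander: loose grey unfired clay bowl, 84 mm across the mouth, 40 mm tall, empty; origin at the centre of its underside, z up.
Things that resemble listed ones, but are neither listed nor needed, are in the scene too. Leave any turquoise or yellow look-alike of the small_round_pot alone.

How it is judged (in metres and radians):
At the end, for the whole second after the job is handed in: Each of the four pots stands on its own matching tile, its centre within 12 mm of the tile's centre, resting on the tile's top (height within 4 mm), upright within 0.1 rad and at rest; each square pot's sides are within 15 degrees of parallel to its tile's sides (horizontal distance between big_round_pot and big_round_tile below 0.012 m and z of big_round_pot in the frame of big_round_tile between 0.004 and 0.012 m and angle between each of big_round_pot, big_square_pot, small_round_pot, small_square_pot's own z axis and vertical below 0.1 rad and linear speed of each of big_round_pot, big_square_pot, small_round_pot, small_square_pot below 0.02 m/s and horizontal distance between big_square_pot and big_square_tile below 0.012 m and z of big_square_pot in the frame of big_square_tile between 0.004 and 0.012 m and (angle between the x axis of big_square_pot and the x axis of big_square_tile, either way round below 0.26 rad or angle between the x axis of big_square_pot and the y axis of big_square_tile, either way round below 0.26 rad) and horizontal distance between small_round_pot and small_round_tile below 0.012 m and z of small_round_pot in the frame of small_round_tile between 0.004 and 0.012 m and horizontal distance between small_square_pot and small_square_tile below 0.012 m and z of small_square_pot in the frame of small_square_tile between 0.004 and 0.012 m and (angle between the x axis of small_square_pot and the x axis of small_square_tile, either way round below 0.26 rad or angle between the x axis of small_square_pot and the y axis of small_square_tile, either way round below 0.26 rad)); the robot touches nothing.
It fails at once if the clay cup is shifted by more than 15 mm (distance of clay_cup from where it was at the start of the episode above 0.015 m).
It fails at once if the clay bowl is shifted by more than 15 mm (distance of clay_bowl from where it was at the start of the episode above 0.015 m).
It fails at once if a pot is tipped over (angle between any of big_round_pot, big_square_pot, small_round_pot, small_square_pot's own z axis and vertical above 0.6 rad).
It also fails if it takes over 120 s, if anything falls off the work surface, if the arm or the gripper's body presses on something with over 40 N, if the wrist force passes 120 N, or if a joint passes its speed limit or range.

## Robot

A 7-joint arm with a two-finger parallel gripper is mounted at the origin on the work surface. World frame = base frame: x ahead of the robot, y to its left, z up, the work surface at z = 0. Lengths are in m, angles in degrees, forces in N, time in s.
With the tool pointing down it reaches from about 0.425 to 0.875 m from the base axis. Payload 4.7 kg.
Tool frame: the origin (TCP) lies on the mounting face of the last link; the fingertips stand tcp_to_tips ahead of it and the grasp point (between the pads) lies 164 mm ahead of it (tcp_to_tips is the distance from the TCP to the fingertips, in m); z points along the fingers, y is the line along which they close (so a half turn about z gives the same grasp; the last joint's range is limited). The gripper opens to 87 mm and grips with 3 to 60 N. Pads are 19 mm wide; open, the fingers measure 117 mm over their backs; the gripper's body (75 mm by 190 mm) begins 51 mm behind the grasp point.
Start: joints at [-71.958, 18.392, -4.016, 83.108, 1.295, 78.541, -3.26], TCP at [0.193, 0.621, 0.405] pointing down, gripper open.
Joint ranges: [-163.93, 163.93], [-17.29, 119.83], [-79.2, 71.16], [3.27, 140.29], [-89.18, 269.18], [5.43, 117.66], [-154.24, 154.24]. Speed limits (degrees/s): [147.25, 147.25, 180, 180, 180, 180, 180].

## Interface

Orientations are given as [roll, pitch, yaw] about the fixed x, y, z axes, in that order (R = Rz(yaw) Ry(pitch) Rx(roll)).
In Python, from cell import get_obs, read_camera, sign_off, tcp_to_tips gives the robot as it stands.
- The arm moves only by the tool drive_tool, never from a script. Its argument "rows" is one flat list of numbers, 7 for each row, row after row: the shift along the tool's x, y, z in m, then the turn, a rotation vector about the tool's x, y, z in rad, then the gripper command: -1 is shut, 1 is fully open, values between are in proportion. In form: [tx, ty, tz, rx, ry, rz, fingers, tx, ty, tz, rx, ry, rz, fingers, ...]. A call has 1 to 5 rows; each row shifts and turns the commanded pose from where the row before left it, along the tool's axes as they then stand; what a row does not reach is not made up. A row lasts 1/8 s, in which the tool goes at most 62.5 mm and 10.7 degrees, less where a joint would pass 70% of its speed; a pose out of reach is approached as far as the arm can. A call is refused whole if a number of a shift passes 0.0625 or a number of a turn 0.188, either way. A call with a gripper value outside its range is refused whole. The fingers move at their own pace and stop on an object; "grip_force" is the grip in N (left out, the last holds). Time passes only in rows, so rows that do not move let the fingers close. It gives the time, the measured TCP pose, the force, the opening and the grip force at its end, in the units of the state.
- get_obs(): the state, without advancing time (a new reading comes with each control period).
- read_camera(name): name is "side" or "top"; returns a dict with "color" (480x640x3 uint8, blue, green, red), "fov_y" (degrees; the focal length in pixels is half the picture's height over the tangent of half this angle, whatever the lens; pixels are square), "cx", "cy" (the principal point, pixels), "k1" (the pictures are not rectified: a ray, as slopes to the right and down, at radius r is drawn at 1 + k1 r^2 times it, then the intrinsics apply), "cam_to_world" (4x4, takes a point from camera to world coordinates). Camera axes: x right, y up, looking along -z (the intrinsics and any distortion apply to the point x, -y, -z); pixel columns grow to the right and rows downward; lengths in m; the calibration is good to about 2 mm. A picture is of the moment at which its call begins. There is no depth.
- sign_off(): hands the job in; it is judged then, once.
The state is a dict: "time_s": time; "qpos": joint angles; "joint_velocities": joint speeds; "effort": joint torques, N m; "tool_pos": TCP position; "tool_rot": TCP orientation; "force": force on the tool from outside, world axes, zero at the start; "wrist_torque": the same for the moment, N m; "grip_width": finger opening in m; "grasp_force": force on a finger pad.
Only numpy, scipy, OpenCV 4.12 (cv2) and the standard library are available. Lean on these libraries where they do the work, as an engineer would, in place of code of your own. Each camera call takes 0.05 s, during which the arm holds its last target. There are 200 camera calls.

## Working session

There is one attempt and no reset: what is moved stays moved. The work goes in short steps, Python scripts to look and compute and a tool call to move; the robot and the scene stay as the last step left them, time stands still between calls to the robot, and variables do not carry over. Pictures are saved under pics/ and viewed, at most 14 in all, crops included, and the job is handed in when it is done.

Besides the shell and the picture viewer there is one more tool, called after ">>>" in YAML: its name, and indented under it one key for each argument. drive_tool: Moves the arm, as the interface text tells. Its arguments: {"type":"object","properties":{"rows":{"type":"array","items":{"type":"number"}},"grip_force":{"type":"number"}},"required":["rows"]}

```bash
ls; mkdir -p pics
cat > h.py <<'E'
import numpy as np, cv2
from cell import get_obs, read_camera, sign_off, tcp_to_tips
def ray(c,u,v):
    f=240/np.tan(np.radians(c["fov_y"])/2)
    d=np.array([(u-c["cx"])/f,(v-c["cy"])/f]); s=d.copy()
    for _ in range(30): s=d/(1+c["k1"]*(s@s))
    M=np.array(c["cam_to_world"]); return M[:3,3],M[:3,:3]@np.array([s[0],-s[1],-1])
def pt(c,u,v,z):
    o,d=ray(c,u,v); return o+d*(z-o[2])/d[2]
def proj(c,p):
    M=np.array(c["cam_to_world"]); q=M[:3,:3].T@(np.array(p)-M[:3,3]); s=np.array([q[0],-q[1]])/-q[2]
    f=240/np.tan(np.radians(c["fov_y"])/2); s=s*(1+c["k1"]*(s@s)); return s*f+[c["cx"],c["cy"]]
E
python3 - <<'E'
from h import *
print(tcp_to_tips if not callable(tcp_to_tips) else tcp_to_tips()); print(get_obs())
for n in("top","side"):
    c=read_camera(n); cv2.imwrite(f"pics/{n}0.png",c["color"]); print({k:v for k,v in c.items() if k!="color"})
    np.save(f"{n}0.npy",c,allow_pickle=True)
E
```

```text
pics
0.1822
{'time_s': 0.0, 'qpos': array([-71.95880018,  18.44149481,  -4.01395306,  83.17386015,
         1.29402985,  78.54036026,  -3.25898336]), 'joint_velocities': array([-0.10619701,  0.03526601,  0.001511  , -0.03633426, -0.09894725,
       -0.00421158,  0.04945163]), 'effort': array([ 2.94457623e-04, -4.91282487e+01, -4.03881753e-01, -3.12533391e+01,
       -6.40847068e-02,  4.36048291e-02,  1.55431999e-04]), 'tool_pos': array([0.19255752, 0.62062133, 0.40364248]), 'tool_rot': array([-1.79889465e+02,  5.19848698e-03,  1.62767857e+02]), 'force': array([0.17987853, 0.28636278, 1.13111839]), 'wrist_torque': array([ 0.02553429, -0.00254565, -0.00067068]), 'grasp_force': 0.0, 'grip_width': 0.0869269194415137}
{'fov_y': 54.68396830651209, 'cx': 317.56657434893765, 'cy': 234.16277936147114, 'k1': -0.04290792324850102, 'cam_to_world': array([[-0.00234048,  0.98395162, -0.17842009,  0.34833061],
       [-0.9998396 , -0.00547068, -0.01705402,  0.02340892],
       [-0.01775641,  0.17835156,  0.9838066 ,  0.96753361],
       [ 0.        ,  0.        ,  0.        ,  1.        ]])}
{'fov_y': 47.84554015729732, 'cx': 316.21130134142254, 'cy': 229.2036483144629, 'k1': -0.0637421495398107, 'cam_to_world': array([[-0.68306967,  0.36016634, -0.63537079, -0.14210335],
       [-0.73017313, -0.35608401,  0.58313924,  0.64034532],
       [-0.01621826,  0.86225541,  0.50621397,  0.61131418],
       [ 0.        ,  0.        ,  0.        ,  1.        ]])}
```

View pics/top0.png

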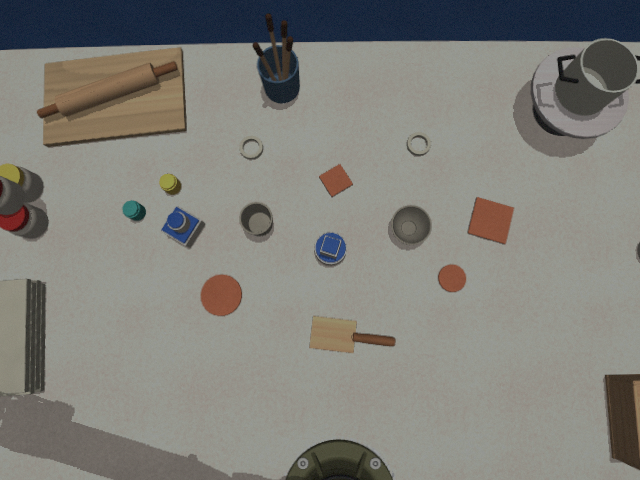

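View pics/side0.png

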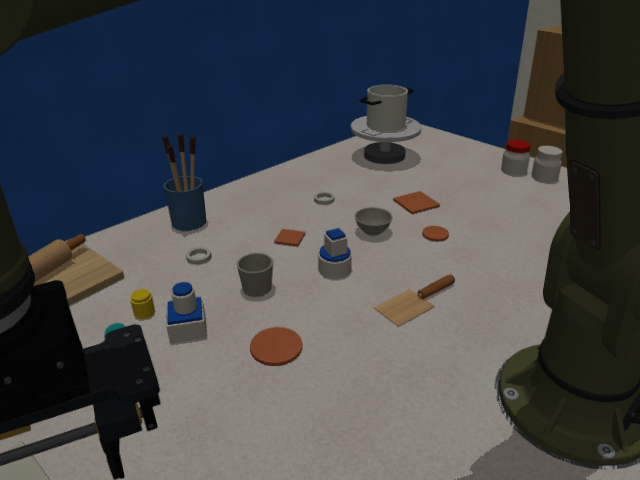

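The top view shows two stacks. The small round pot is on the big square one at (181,224), and the small square pot is on the big round one at (331,247).
- **Tiles:** big round (221,295), small square (336,180), big square (491,220) and small round (452,278).
- **Bystanders:** cup (257,219) and bowl (411,225).
- **Small-round candidates:** yellow (169,183), turquoise (133,210), and the white pot with a blue lid at (178,220). Only the last one fits the description, because it has a blue lid and stands on a big pot.

```bash
cat > meas.py <<'E'
from h import *
import sys
def masks(img):
    h=cv2.cvtColor(img,cv2.COLOR_BGR2HSV)
    blue=cv2.inRange(h,(105,130,90),(125,255,255)); red=cv2.inRange(h,(0,110,90),(12,255,255))
    return blue,red
def blobs(m,amin=150):
    cs,_=cv2.findContours(m,cv2.RETR_EXTERNAL,cv2.CHAIN_APPROX_NONE)
    return [k for k in cs if cv2.contourArea(k)>amin and 100<k[:,0,1].mean()<440]
def world(c,k,z): return np.array([pt(c,u,v,z)[:2] for u,v in k[:,0,:]])
def describe(c,k,z):
    w=world(c,k,z); (cx,cy),s,a=cv2.minAreaRect((w*1000).astype(np.float32)); (ex,ey),r=cv2.minEnclosingCircle((w*1000).astype(np.float32))
    return "px %s rect c=(%.1f,%.1f) size %.0fx%.0f ang %.1f | circ (%.1f,%.1f) r %.1f"%(k[:,0].mean(0).round(),cx,cy,*s,a,ex,ey,r)
E
python3 - <<'E'
from meas import *
c=np.load("top0.npy",allow_pickle=True).item(); img=c["color"]; b,r=masks(img)
for k in blobs(r): print("tile",describe(c,k,.008))
for k in blobs(b): print("lid z45",describe(c,k,.045)); print("  z87",describe(c,k,.087))
print("cup",pt(c,257,213,.06),"bowl",pt(c,411,222,.04))
a=cv2.resize(img[150:275,110:360],None,fx=3.2,fy=3.2,interpolation=cv2.INTER_CUBIC)
m=cv2.resize(b[150:275,110:360],None,fx=3.2,fy=3.2); s=np.load("side0.npy",allow_pickle=True).item()["color"]
e=cv2.resize(s[220:350,130:380],(800,416),interpolation=cv2.INTER_CUBIC)
cv2.imwrite("pics/crop.png",cv2.resize(np.vstack([a,cv2.cvtColor(m,cv2.COLOR_GRAY2BGR)]),(600,600)));
E
```

```text
tile px [374. 339.] rect c=(306.4,-73.3) size 82x13 ang 82.3 | circ (307.5,-73.4) r 40.8
tile px [221. 295.] rect c=(396.5,240.4) size 82x83 ang 45.8 | circ (396.3,240.0) r 42.1
tile px [452. 278.] rect c=(428.5,-236.7) size 54x55 ang 43.5 | circ (429.2,-236.4) r 28.2
tile px [ 12. 220.] rect c=(557.1,705.8) size 38x59 ang 19.8 | circ (564.2,708.6) r 31.2
tile px [491. 220.] rect c=(551.0,-325.4) size 80x82 ang 72.8 | circ (550.9,-325.6) r 55.8
tile px [336. 180.] rect c=(640.6,1.3) size 53x53 ang 30.9 | circ (640.3,1.3) r 36.5
lid z45 px [330. 245.] rect c=(493.3,13.5) size 29x29 ang 71.5 | circ (493.4,13.4) r 18.9
  z87 px [330. 245.] rect c=(486.7,13.9) size 27x28 ang 71.5 | circ (486.8,13.9) r 18.1
lid z45 px [330. 247.] rect c=(489.4,14.5) size 56x57 ang 89.7 | circ (489.1,14.0) r 29.4
  z87 px [330. 247.] rect c=(483.0,14.9) size 54x54 ang 89.7 | circ (482.7,14.5) r 28.0
lid z45 px [180. 224.] rect c=(538.3,323.0) size 58x54 ang 59.6 | circ (537.6,322.1) r 37.7
  z87 px [180. 224.] rect c=(529.7,309.3) size 56x52 ang 59.6 | circ (529.0,308.5) r 36.0
cup [0.55683455 0.16082158 0.06      ] bowl [ 0.54066744 -0.15093306  0.04      ]
```

View pics/crop.png

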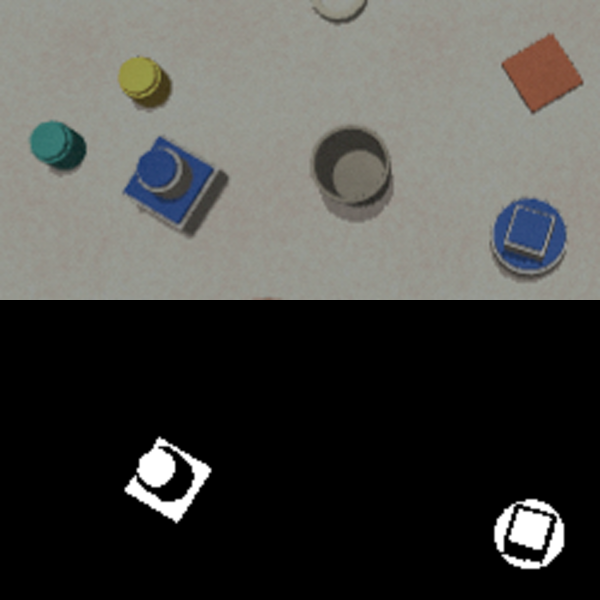

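The crop confirms it: the blue-lidded white round pot is at about (175,220) on the square stack, and the small square pot is at (331,245). Yellow and turquoise are left alone. Next is a move-planning helper.

```bash
cat > plan.py <<'E'
from h import *
import sys
# plan.py x y zgrasp yaw nrows fingers  (mm, deg): rows in tool axes from the measured pose
x,y,z,yaw=map(float,sys.argv[1:5]); n=int(sys.argv[5]); 
o=get_obs(); p=np.array(o["tool_pos"]); y0=o["tool_rot"][2]; T=np.array([x/1e3,y/1e3,z/1e3+.164])
d=(T-p)/n; dy=(yaw-y0+180)%360-180; 
for i in range(n):
    a=np.radians(y0+dy*i/n); ca,sa=np.cos(a),np.sin(a)
    print("[%.4f,%.4f,%.4f, 0,0,%.4f]"%(d[0]*ca+d[1]*sa,d[0]*sa-d[1]*ca,-d[2],-np.radians(dy)/n))
print("t",o["time_s"],"grasp pt",(p-[0,0,.164]).round(4),"rot",o["tool_rot"].round(1),"w",o["grip_width"],"q",o["qpos"].round(0))
E
python3 -c "
from h import *
c=np.load('top0.npy',allow_pickle=True).item()
print(pt(c,175.5,220,.087),pt(c,169,181,.042),pt(c,132,209,.042))
print(proj(c,[.517,.3115,.087]))"
python3 plan.py 529 322 160 120 8
```

```text
[0.53775009 0.31680666 0.087     ] [0.63098708 0.35016327 0.042     ] [0.57143907 0.42479684 0.042     ]
[177.62600958 230.39659149]
[-0.0512,-0.0232,0.0100, 0,0,0.0933]
[-0.0532,-0.0183,0.0100, 0,0,0.0933]
[-0.0546,-0.0133,0.0100, 0,0,0.0933]
[-0.0556,-0.0081,0.0100, 0,0,0.0933]
[-0.0562,-0.0029,0.0100, 0,0,0.0933]
[-0.0562,0.0023,0.0100, 0,0,0.0933]
[-0.0557,0.0076,0.0100, 0,0,0.0933]
[-0.0548,0.0127,0.0100, 0,0,0.0933]
t 0.1 grasp pt [0.1925 0.6206 0.2398] rot [-179.9    0.   162.8] w 0.08709843123311053 q [-72.  18.  -4.  83.   1.  79.  -3.]
```

>>> drive_tool:
  rows: [-0.051,-0.023,0.01,0,0,0.093,1,-0.053,-0.018,0.01,0,0,0.093,1,-0.055,-0.013,0.01,0,0,0.093,1,-0.056,-0.008,0.01,0,0,0.093,1,-0.056,-0.003,0.01,0,0,0.093,1]
  grip_force: 15

```text
time_s: 0.72
tool_pos: [0.4046, 0.4334, 0.3542]
tool_rot: [-180.0, 0.0, 135.9]
force: [0.2, -0.4, 0.3]
grip_width: 0.087
grasp_force: 0.0
```

```bash
python3 plan.py 538 317 110 120 4
```

```text
[-0.0442,0.0023,0.0200, 0,0,0.0696]
[-0.0439,0.0053,0.0200, 0,0,0.0696]
[-0.0435,0.0084,0.0200, 0,0,0.0696]
[-0.0428,0.0114,0.0200, 0,0,0.0696]
t 0.725 grasp pt [0.4046 0.4334 0.1902] rot [-180.     0.   135.9] w 0.08701135299293403 q [-56.  13.   8.  96.  -2.  71.  -2.]
```

>>> drive_tool:
  rows: [-0.044,0.002,0.02,0,0,0.07,1,-0.044,0.005,0.02,0,0,0.07,1,-0.0435,0.008,0.02,0,0,0.07,1,-0.043,0.011,0.02,0,0,0.07,1,0,0,0,0,0,0,1]

```text
time_s: 1.35
tool_pos: [0.5384, 0.3131, 0.2723]
tool_rot: [-179.8, 0.2, 119.6]
force: [-0.7, -0.3, -0.2]
grip_width: 0.087
grasp_force: 0.0
```

```bash
python3 plan.py 538 317 73 120 2
```

```text
[0.0018,0.0008,0.0177, 0,0,-0.0031]
[0.0018,0.0008,0.0177, 0,0,-0.0031]
t 1.35 grasp pt [0.5384 0.3131 0.1083] rot [-179.8    0.2  119.6] w 0.08699719846939118 q [-45.  21.  15.  96.  -6.  64.   1.]
```

>>> drive_tool:
  rows: [0.003,0.001,0.018,0,0,0,1,0,0,0.017,0,0,0,1,0,0,0,0,0,0,-0.1,0,0,0,0,0,0,-1,0,0,0,0,0,0,-1]

```text
time_s: 1.98
tool_pos: [0.5357, 0.3213, 0.2405]
tool_rot: [179.9, -0.0, 120.1]
force: [-0.7, 0.1, 0.2]
grip_width: 0.065
grasp_force: 0.0
```

>>> drive_tool:
  rows: [0,0,0,0,0,0,-1,0,0,0,0,0,0,-1]

```text
time_s: 2.22
tool_pos: [0.5356, 0.321, 0.2401]
tool_rot: [180.0, -0.0, 120.1]
force: [-0.5, -0.3, -0.2]
grip_width: 0.0451
grasp_force: 0.0
```

```bash
python3 plan.py 538 317 160 120 3
python3 - <<'E'
from h import *
for n in("side","top"):
    c=read_camera(n); cv2.imwrite(f"pics/{n}1.png",c["color"])
    u,v=proj(c,[.538,.317,.06]).astype(int); u=max(u,100);v=max(v,75)
    cv2.imwrite(f"pics/c{n}1.png",cv2.resize(c["color"][v-75:v+75,u-100:u+100],(400,300)))
cv2.imwrite("pics/g1.png",np.hstack([cv2.imread("pics/cside1.png"),cv2.imread("pics/ctop1.png")]))
E
```

```text
[-0.0016,0.0000,-0.0280, 0,0,0.0004]
[-0.0016,0.0000,-0.0280, 0,0,0.0004]
[-0.0016,0.0000,-0.0280, 0,0,0.0004]
t 2.225 grasp pt [0.5356 0.321  0.0761] rot [180.   -0.  120.1] w 0.045068939836438705 q [-45.  23.  14.  98.  -6.  60.   1.]
```

View pics/g1.png

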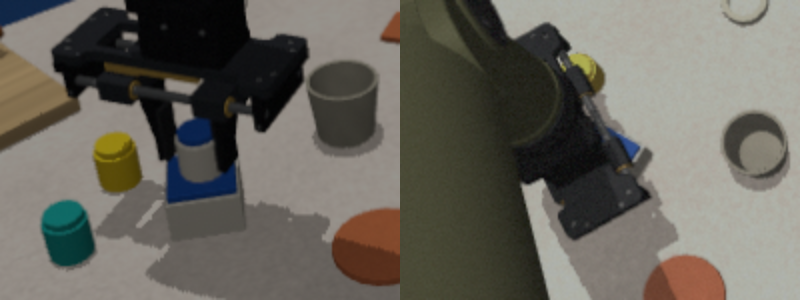

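The fingers straddle the small round pot and are still closing. I'll go slightly lower, finish the grip and lift.

>>> drive_tool:
  rows: [0,0,0.004,0,0,0,-1,0,0,0,0,0,0,-1,0,0,0,0,0,0,-1,0,0,-0.015,0,0,0,-1,0,0,-0.06,0,0,0,-1]
  grip_force: 15

```text
time_s: 2.95
tool_pos: [0.534, 0.3204, 0.3077]
tool_rot: [-179.5, 0.1, 120.1]
force: [0.7, 1.3, -1.0]
grip_width: 0.0375
grasp_force: 15.0
```

```bash
python3 plan.py 429 -236 150 61 11
```

```text
[-0.0390,-0.0336,-0.0006, 0,0,0.0938]
[-0.0420,-0.0298,-0.0006, 0,0,0.0938]
[-0.0446,-0.0258,-0.0006, 0,0,0.0938]
[-0.0468,-0.0215,-0.0006, 0,0,0.0938]
[-0.0486,-0.0170,-0.0006, 0,0,0.0938]
[-0.0500,-0.0124,-0.0006, 0,0,0.0938]
[-0.0509,-0.0076,-0.0006, 0,0,0.0938]
[-0.0514,-0.0028,-0.0006, 0,0,0.0938]
[-0.0514,0.0020,-0.0006, 0,0,0.0938]
[-0.0510,0.0068,-0.0006, 0,0,0.0938]
[-0.0502,0.0115,-0.0006, 0,0,0.0938]
t 2.95 grasp pt [0.534  0.3204 0.1437] rot [-1.795e+02  1.000e-01  1.201e+02] w 0.037505471859392486 q [-46.  19.  15.  94.  -5.  68.   1.]
```

>>> drive_tool:
  rows: [-0.039,-0.0335,-0.005,0,0,0.094,-1,-0.042,-0.03,-0.005,0,0,0.094,-1,-0.0445,-0.026,-0.005,0,0,0.094,-1,-0.047,-0.0215,0,0,0,0.094,-1,-0.0485,-0.017,0,0,0,0.094,-1]

```text
time_s: 3.58
tool_pos: [0.4869, 0.0661, 0.3262]
tool_rot: [179.9, -0.0, 93.0]
force: [0.6, -0.2, -0.3]
grip_width: 0.0378
grasp_force: 15.0
```

>>> drive_tool:
  rows: [-0.05,-0.012,0,0,0,0.094,-1,-0.051,-0.0075,0,0,0,0.094,-1,-0.0515,-0.003,0,0,0,0.094,-1,-0.0515,0.002,0.01,0,0,0.094,-1,-0.051,0.007,0.02,0,0,0.094,-1]

```text
time_s: 4.2
tool_pos: [0.4397, -0.187, 0.2966]
tool_rot: [179.8, -0.1, 66.1]
force: [0.6, -0.5, -0.9]
grip_width: 0.0375
grasp_force: 15.0
```

```bash
python3 plan.py 429 -236 80 61 3
```

```text
[-0.0164,0.0034,0.0175, 0,0,0.0294]
[-0.0163,0.0039,0.0175, 0,0,0.0294]
[-0.0161,0.0043,0.0175, 0,0,0.0294]
t 4.2 grasp pt [ 0.4397 -0.187   0.1326] rot [ 1.798e+02 -1.000e-01  6.610e+01] w 0.03754720246308086 q [-21.   2.  41. 116.  -1.  63.  -2.]
```

>>> drive_tool:
  rows: [-0.016,0.0035,0.017,0,0,0.03,-1,-0.016,0.004,0.017,0,0,0.03,-1,-0.016,0.004,0.017,0,0,0.03,-1,0,0,0,0,0,0,-1,0,0,0,0,0,0,-1]

```text
time_s: 4.82
tool_pos: [0.4301, -0.2326, 0.2451]
tool_rot: [180.0, -0.0, 61.2]
force: [0.6, 0.4, -1.4]
grip_width: 0.0375
grasp_force: 15.0
```

```bash
python3 plan.py 429 -236 38 61 2
cat > look.py <<'E'
from h import *
import sys
x,y,z=[float(a)/1e3 for a in sys.argv[1:4]]; out=[]
for n in("side","top"):
    c=read_camera(n); np.save(f"{n}.npy",c,allow_pickle=True); u,v=proj(c,[x,y,z]); print(n,u,v)
    M=np.float32([[4,0,200-4*u],[0,4,150-4*v]]); out.append(cv2.warpAffine(c["color"],M,(400,300)))
cv2.imwrite(sys.argv[4],np.hstack(out))
E
python3 look.py 429 -236 40 pics/g2.png
```

```text
[-0.0017,0.0003,0.0216, 0,0,0.0014]
[-0.0017,0.0003,0.0216, 0,0,0.0014]
t 4.825 grasp pt [ 0.4301 -0.2326  0.0811] rot [180.   -0.   61.2] w 0.03752209492125486 q [-16.   9.  44. 117.  -7.  57.   3.]
side 436.320666752362 217.55371516646963
top 455.68031991759915 276.56828804351517
```

View pics/g2.png

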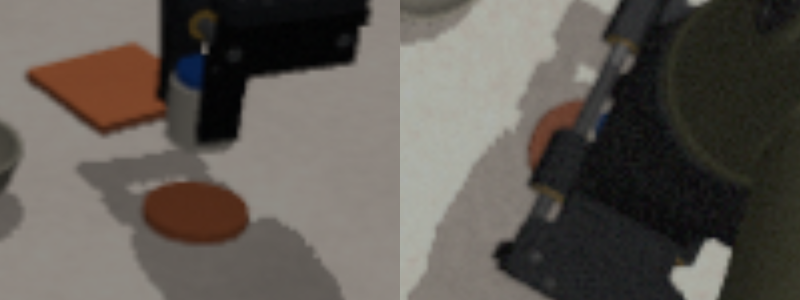

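>>> drive_tool:
  rows: [-0.001,0,0.021,0,0,0,-1,0,0,0.02,0,0,0,-1,0,0,0.003,0,0,0,-1,0,0,0,0,0,0,-1]

```text
time_s: 5.42
tool_pos: [0.4297, -0.2339, 0.2015]
tool_rot: [180.0, -0.0, 61.1]
force: [0.4, 0.2, -0.2]
grip_width: 0.0375
grasp_force: 15.0
```

>>> drive_tool:
  rows: [0,0,0.002,0,0,0,-1,0,0,0,0,0,0,-1]

```text
time_s: 5.68
tool_pos: [0.4297, -0.2343, 0.2009]
tool_rot: [180.0, -0.1, 61.1]
force: [-5.1, 3.6, 16.3]
grip_width: 0.038
grasp_force: 15.0
```

>>> drive_tool:
  rows: [0,0,-0.001,0,0,0,-0.1,0,0,0,0,0,0,0.1,0,0,0,0,0,0,0.3,0,0,-0.03,0,0,0,0.5,0,0,-0.06,0,0,0,1]

```text
time_s: 6.3
tool_pos: [0.4281, -0.2336, 0.2887]
tool_rot: [-179.7, 0.1, 61.1]
force: [1.9, 1.2, 0.5]
grip_width: 0.068
grasp_force: 0.0
```

```bash
python3 plan.py 487 14 140 71.5 6
```

```text
[0.0409,-0.0114,-0.0025, 0,0,-0.0303]
[0.0412,-0.0101,-0.0025, 0,0,-0.0303]
[0.0415,-0.0089,-0.0025, 0,0,-0.0303]
[0.0417,-0.0076,-0.0025, 0,0,-0.0303]
[0.0419,-0.0063,-0.0025, 0,0,-0.0303]
[0.0421,-0.0051,-0.0025, 0,0,-0.0303]
t 6.3 grasp pt [ 0.4281 -0.2336  0.1247] rot [-1.797e+02  1.000e-01  6.110e+01] w 0.06803933699152678 q [-18.   4.  46. 115.  -3.  62.   0.]
```

>>> drive_tool:
  rows: [0.041,-0.0115,-0.003,0,0,-0.03,1,0.041,-0.01,-0.003,0,0,-0.03,1,0.0415,-0.009,-0.003,0,0,-0.03,1,0.0415,-0.0075,0,0,0,-0.03,1,0.042,-0.0065,0,0,0,-0.03,1]

```text
time_s: 6.92
tool_pos: [0.4781, -0.0269, 0.2988]
tool_rot: [180.0, -0.0, 69.7]
force: [0.8, 0.4, 0.1]
grip_width: 0.0867
grasp_force: 0.0
```

```bash
python3 plan.py 487 14 110 71.5 2; python3 look.py 429 -236 40 pics/g3.png
python3 - <<'E'
from meas import *
c=np.load("top.npy",allow_pickle=True).item(); b,r=masks(c["color"])
for k in blobs(b,60): print(describe(c,k,.05))
E
```

```text
[0.0207,-0.0029,0.0124, 0,0,-0.0156]
[0.0208,-0.0026,0.0124, 0,0,-0.0156]
t 6.925 grasp pt [ 0.4781 -0.0269  0.1348] rot [180.   -0.   69.7] w 0.08668144473023354 q [-32.   2.  33. 115.  -1.  63. -19.]
side 436.320666752362 217.55371516646963
top 455.68031991759915 276.56828804351517
px [457. 276.] rect c=(429.3,-236.8) size 30x28 ang 89.6 | circ (429.9,-236.5) r 15.4
px [320. 245.] rect c=(492.5,34.2) size 17x48 ang 82.0 | circ (491.7,28.5) r 24.0
px [180. 225.] rect c=(536.3,319.7) size 56x54 ang 59.6 | circ (536.5,319.4) r 37.8
```

View pics/g3.png

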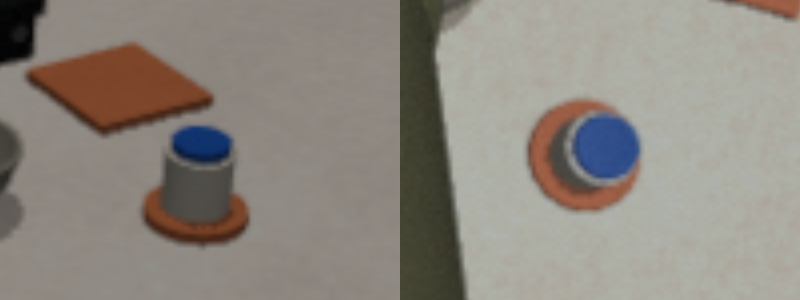

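The small round pot stands upright at (429.5,-236.7) mm, about 1 mm from its tile centre. Next is the small square pot.

>>> drive_tool:
  rows: [0.021,-0.003,0.012,0,0,-0.016,1,0.021,-0.0025,0.012,0,0,-0.016,1,0,0,0,0,0,0,1]

```text
time_s: 7.4
tool_pos: [0.4866, 0.0149, 0.2731]
tool_rot: [-179.8, 0.1, 71.7]
force: [-0.7, 0.0, -0.8]
grip_width: 0.0871
grasp_force: 0.0
```

```bash
python3 plan.py 487 14 72 71.5 2
```

```text
[-0.0004,0.0003,0.0185, 0,0,0.0014]
[-0.0004,0.0003,0.0185, 0,0,0.0014]
t 7.4 grasp pt [0.4866 0.0149 0.1091] rot [-1.798e+02  1.000e-01  7.170e+01] w 0.08710704204677251 q [-35.   5.  31. 116.  -3.  60. -20.]
```

>>> drive_tool:
  rows: [-0.001,0,0.019,0,0,0,1,0,0,0.018,0,0,0,0.3,0,0,0,0,0,0,-0.1,0,0,0,0,0,0,-0.2,0,0,0,0,0,0,-1]

```text
time_s: 8.02
tool_pos: [0.4872, 0.012, 0.2386]
tool_rot: [179.9, -0.1, 71.5]
force: [-0.7, 0.8, 0.6]
grip_width: 0.0548
grasp_force: 0.0
```

>>> drive_tool:
  rows: [0,0,0,0,0,0,-1,0,0,0,0,0,0,-1,0,0,0,0,0,0,-1]

```text
time_s: 8.4
tool_pos: [0.4868, 0.0123, 0.238]
tool_rot: [180.0, -0.0, 71.5]
force: [-0.2, -0.5, 2.5]
grip_width: 0.0336
grasp_force: 15.0
```

```bash
python3 plan.py 640.5 1.3 130 30.9 6
```

```text
[0.0064,0.0249,-0.0093, 0,0,0.1181]
[0.0093,0.0239,-0.0093, 0,0,0.1181]
[0.0120,0.0227,-0.0093, 0,0,0.1181]
[0.0146,0.0211,-0.0093, 0,0,0.1181]
[0.0170,0.0192,-0.0093, 0,0,0.1181]
[0.0192,0.0171,-0.0093, 0,0,0.1181]
t 8.4 grasp pt [0.4868 0.0123 0.074 ] rot [180.   -0.   71.5] w 0.03363168726181797 q [-34.   8.  31. 118.  -5.  56. -19.]
```

>>> drive_tool:
  rows: [0,0,-0.01,0,0,0,-1,0,0,-0.04,0,0,0,-1,0.0065,0.025,-0.01,0,0,0.118,-1,0.0095,0.024,0,0,0,0.118,-1,0.012,0.0225,0,0,0,0.118,-1]

```text
time_s: 9.02
tool_pos: [0.5646, 0.007, 0.2987]
tool_rot: [180.0, -0.1, 51.0]
force: [0.1, -0.8, -0.9]
grip_width: 0.0341
grasp_force: 15.0
```

>>> drive_tool:
  rows: [0.0145,0.021,0,0,0,0.118,-1,0.017,0.019,0.015,0,0,0.118,-1,0.019,0.017,0.02,0,0,0.118,-1,0,0,0,0,0,0,-1,0,0,0,0,0,0,-1]

```text
time_s: 9.65
tool_pos: [0.6397, 0.0016, 0.2632]
tool_rot: [-180.0, 0.0, 31.0]
force: [-0.4, 0.2, 0.0]
grip_width: 0.0339
grasp_force: 15.0
```

```bash
python3 plan.py 640.5 1.3 38 30.9 3
```

```text
[0.0002,0.0002,0.0204, 0,0,0.0006]
[0.0002,0.0002,0.0204, 0,0,0.0006]
[0.0002,0.0002,0.0204, 0,0,0.0006]
t 9.65 grasp pt [0.6397 0.0016 0.0992] rot [-180.    0.   31.] w 0.033876186332243055 q [-30.  26.  36.  95. -16.  64. -49.]
```

>>> drive_tool:
  rows: [-0.001,0,0.03,0,0,0,-1,0,0,0.022,0,0,0,-1,0,0,0.007,0,0,0,-1,0,0,0.002,0,0,0,-1,0,0,0,0,0,0,-1]

```text
time_s: 10.28
tool_pos: [0.6396, 0.0011, 0.2026]
tool_rot: [180.0, -0.1, 30.9]
force: [-0.3, 0.3, -0.1]
grip_width: 0.0338
grasp_force: 15.0
```

>>> drive_tool:
  rows: [0,0,0.002,0,0,0,-1,0,0,0,0,0,0,-1]

```text
time_s: 10.52
tool_pos: [0.6398, 0.0011, 0.2011]
tool_rot: [180.0, -0.1, 30.9]
force: [-1.2, -0.4, 5.0]
grip_width: 0.0337
grasp_force: 15.0
```

>>> drive_tool:
  rows: [0,0,0,0,0,0,-0.1,0,0,0,0,0,0,0.1,0,0,0,0,0,0,0.3,0,0,-0.04,0,0,0,0.5,0,0,-0.06,0,0,0,1]

```text
time_s: 11.15
tool_pos: [0.6383, 0.0015, 0.2986]
tool_rot: [-179.9, 0.3, 30.9]
force: [1.5, 0.8, 0.9]
grip_width: 0.068
grasp_force: 0.0
```

```bash
python3 look.py 560 5 40 pics/g4.png
python3 - <<'E'
from meas import *
c=np.load("top.npy",allow_pickle=True).item(); b,r=masks(c["color"])
for k in blobs(b,60): print(describe(c,k,.045))
E
python3 plan.py 489 14 90 90 7
```

```text
side 313.07637823523675 235.81255673979976
top 334.36245617465033 213.1821908562767
px [457. 276.] rect c=(429.7,-238.2) size 30x28 ang 89.6 | circ (430.3,-237.9) r 15.5
px [180. 225.] rect c=(537.3,321.3) size 56x54 ang 59.6 | circ (537.6,321.1) r 38.0
[-0.0177,-0.0129,0.0076, 0,0,-0.1473]
[-0.0156,-0.0153,0.0076, 0,0,-0.1473]
[-0.0132,-0.0175,0.0076, 0,0,-0.1473]
[-0.0105,-0.0192,0.0076, 0,0,-0.1473]
[-0.0076,-0.0206,0.0076, 0,0,-0.1473]
[-0.0045,-0.0214,0.0076, 0,0,-0.1473]
[-0.0013,-0.0219,0.0076, 0,0,-0.1473]
t 11.25 grasp pt [6.417e-01 3.000e-04 1.429e-01] rot [179.7  -0.6  30.9] w 0.07575465598280182 q [-31.  24.  37.  93. -15.  68. -50.]
```

View pics/g4.png

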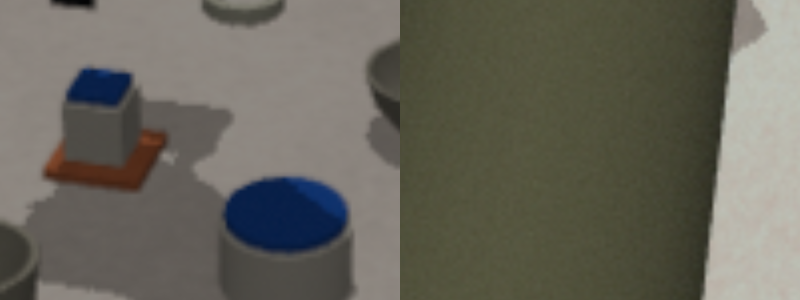

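Run:
```python
from meas import *
c=np.load("side.npy",allow_pickle=True).item(); b,r=masks(c["color"])
h=cv2.cvtColor(c["color"],cv2.COLOR_BGR2HSV); b=cv2.inRange(h,(105,130,50),(125,255,255)); b[:150]=0
for k in blobs(b,60): print(describe(c,k,.045)); print("  z50",describe(c,k,.05))
```

```text
px [184. 310.] rect c=(528.9,325.5) size 54x61 ang 60.1 | circ (529.3,326.8) r 39.0
  z50 px [184. 310.] rect c=(523.0,328.3) size 54x60 ang 60.1 | circ (523.4,329.6) r 38.6
px [334. 252.] rect c=(481.1,21.6) size 56x64 ang 45.4 | circ (480.6,20.6) r 32.3
  z50 px [334. 252.] rect c=(475.6,27.1) size 56x63 ang 45.4 | circ (475.1,26.1) r 32.0
px [288. 220.] rect c=(640.2,3.7) size 28x34 ang 31.6 | circ (639.6,4.2) r 20.0
  z50 px [288. 220.] rect c=(633.3,9.3) size 28x33 ang 31.6 | circ (632.7,9.8) r 19.8
px [436. 216.] rect c=(427.9,-234.4) size 28x37 ang 36.6 | circ (427.9,-234.4) r 18.7
  z50 px [436. 216.] rect c=(422.9,-226.7) size 27x37 ang 36.6 | circ (422.9,-226.7) r 18.6
px [224. 165.] rect c=(970.8,-42.6) size 186x257 ang 44.2 | circ (982.4,-54.5) r 145.4
  z50 px [224. 165.] rect c=(961.0,-36.5) size 185x254 ang 44.2 | circ (972.5,-48.4) r 144.1
px [187. 162.] rect c=(1070.9,-8.6) size 14x176 ang 59.0 | circ (1071.2,-8.0) r 88.1
  z50 px [187. 162.] rect c=(1060.2,-2.9) size 14x174 ang 59.0 | circ (1060.5,-2.3) r 87.3
px [178. 163.] rect c=(1085.8,9.9) size 14x185 ang 62.0 | circ (1086.3,10.8) r 92.6
  z50 px [178. 163.] rect c=(1075.0,15.5) size 14x183 ang 62.0 | circ (1075.4,16.3) r 91.8
px [ 73. 194.] rect c=(1163.8,219.4) size 428x688 ang 74.4 | circ (1196.5,335.5) r 356.1
  z50 px [ 73. 194.] rect c=(1152.3,223.1) size 424x682 ang 74.4 | circ (1184.6,338.2) r 353.0
```

>>> drive_tool:
  rows: [-0.018,-0.013,0.005,0,0,-0.147,1,-0.0155,-0.0155,0.005,0,0,-0.147,1,-0.013,-0.0175,0.005,0,0,-0.147,1,-0.0105,-0.019,0.008,0,0,-0.147,1,-0.0075,-0.0205,0.008,0,0,-0.147,1]

```text
time_s: 11.88
tool_pos: [0.5294, 0.0112, 0.2682]
tool_rot: [-180.0, -0.0, 73.3]
force: [0.3, -0.3, 0.2]
grip_width: 0.0871
grasp_force: 0.0
```

>>> drive_tool:
  rows: [-0.0045,-0.0215,0.008,0,0,-0.147,1,-0.0015,-0.022,0.008,0,0,-0.147,1,0,0,0,0,0,0,1]

```text
time_s: 12.25
tool_pos: [0.4849, 0.015, 0.2519]
tool_rot: [-179.9, -0.0, 89.8]
force: [0.3, -0.5, 1.0]
grip_width: 0.0872
grasp_force: 0.0
```

```bash
python3 plan.py 488 14.5 28 90 3
```

```text
[-0.0002,0.0010,0.0200, 0,0,-0.0009]
[-0.0002,0.0010,0.0200, 0,0,-0.0009]
[-0.0002,0.0010,0.0200, 0,0,-0.0009]
t 12.25 grasp pt [0.4849 0.015  0.0879] rot [-179.9   -0.    89.8] w 0.08722203835762977 q [-32.   6.  29. 117.  -4.  58.  -2.]
```

Grip force goes up to 25 N for the heavier pot.

>>> drive_tool:
  rows: [0,0.003,0.01,0,0,0,1,0,0,0.03,0,0,0,1,0,0,0.02,0,0,0,0.7,0,0,0,0,0,0,0.4,0,0,0,0,0,0,-1]
  grip_force: 25

```text
time_s: 12.88
tool_pos: [0.4901, 0.0148, 0.1931]
tool_rot: [180.0, 0.0, 89.8]
force: [-0.4, -0.4, -0.9]
grip_width: 0.0657
grasp_force: 25.0
```

>>> drive_tool:
  rows: [0,0,0,0,0,0,-1,0,0,0,0,0,0,-1]

```text
time_s: 13.12
tool_pos: [0.4896, 0.015, 0.1932]
tool_rot: [179.9, -0.0, 89.9]
force: [0.2, 0.1, -2.3]
grip_width: 0.0659
grasp_force: 25.0
```

```bash
python3 plan.py 396.4 240.3 110 121 6
```

```text
[0.0375,-0.0156,-0.0135, 0,0,-0.0905]
[0.0388,-0.0122,-0.0135, 0,0,-0.0905]
[0.0397,-0.0086,-0.0135, 0,0,-0.0905]
[0.0403,-0.0050,-0.0135, 0,0,-0.0905]
[0.0406,-0.0013,-0.0135, 0,0,-0.0905]
[0.0406,0.0024,-0.0135, 0,0,-0.0905]
t 13.125 grasp pt [0.4896 0.015  0.0292] rot [179.9  -0.   89.9] w 0.06587979872522985 q [-31.  12.  28. 119.  -8.  50.   2.]
```

>>> drive_tool:
  rows: [0,0,-0.015,0,0,0,-1,0,0,-0.055,0,0,0,-1,0.0375,-0.0155,-0.01,0,0,-0.09,-1,0.039,-0.012,0,0,0,-0.09,-1,0.0395,-0.0085,0,0,0,-0.09,-1]

```text
time_s: 13.75
tool_pos: [0.4428, 0.1286, 0.2745]
tool_rot: [179.8, -0.0, 105.5]
force: [0.4, 0.6, -2.9]
grip_width: 0.0654
grasp_force: 25.0
```

>>> drive_tool:
  rows: [0.0405,-0.005,0,0,0,-0.09,-1,0.0405,-0.0015,0.01,0,0,-0.09,-1,0.0405,0.0025,0.01,0,0,-0.09,-1,0,0,0,0,0,0,-1,0,0,0,0,0,0,-1]

```text
time_s: 14.38
tool_pos: [0.3971, 0.24, 0.2536]
tool_rot: [179.9, 0.0, 120.8]
force: [-0.3, -0.7, -2.3]
grip_width: 0.0655
grasp_force: 25.0
```

```bash
python3 plan.py 396.4 240.3 40 121 2
```

```text
[0.0003,-0.0002,0.0248, 0,0,-0.0018]
[0.0003,-0.0002,0.0248, 0,0,-0.0018]
t 14.375 grasp pt [0.3971 0.24   0.0896] rot [179.9   0.  120.8] w 0.0654585824446852 q [-48.   3.  14. 119.  -1.  57.  -3.]
```

>>> drive_tool:
  rows: [0,0,0.025,0,0,0,-1,0,0,0.02,0,0,0,-1,0,0,0.005,0,0,0,-1,0,0,0.001,0,0,0,-1,0,0,0,0,0,0,-1]

```text
time_s: 15.0
tool_pos: [0.3973, 0.2404, 0.2027]
tool_rot: [179.9, -0.0, 120.8]
force: [-0.5, 0.2, -2.3]
grip_width: 0.0655
grasp_force: 25.0
```

>>> drive_tool:
  rows: [0,0,0.0015,0,0,0,-1,0,0,0,0,0,0,-1]

```text
time_s: 15.25
tool_pos: [0.3972, 0.2406, 0.201]
tool_rot: [179.9, -0.0, 120.8]
force: [-0.2, 0.0, 1.2]
grip_width: 0.0655
grasp_force: 25.0
```

>>> drive_tool:
  rows: [0,0,0,0,0,0,0.7,0,0,0,0,0,0,1,0,0,0,0,0,0,1,0,0,-0.03,0,0,0,1,0,0,-0.06,0,0,0,1]

```text
time_s: 15.88
tool_pos: [0.3957, 0.2398, 0.2891]
tool_rot: [-179.7, 0.1, 120.8]
force: [0.6, 0.9, 0.4]
grip_width: 0.0873
grasp_force: 0.0
```

```bash
python3 plan.py 538 322 100 59.6 7; python3 look.py 560 5 40 pics/g5.png
python3 - <<'E'
from meas import *
c=np.load("top.npy",allow_pickle=True).item(); b,r=masks(c["color"])
for k in blobs(b,60): print(describe(c,k,.045)); print("   z50",describe(c,k,.05))
E
```

```text
[-0.0003,0.0235,0.0036, 0,0,0.1527]
[0.0032,0.0233,0.0036, 0,0,0.1527]
[0.0067,0.0225,0.0036, 0,0,0.1527]
[0.0101,0.0212,0.0036, 0,0,0.1527]
[0.0132,0.0194,0.0036, 0,0,0.1527]
[0.0160,0.0172,0.0036, 0,0,0.1527]
[0.0184,0.0146,0.0036, 0,0,0.1527]
t 15.875 grasp pt [0.3957 0.2398 0.1251] rot [-1.797e+02  1.000e-01  1.208e+02] w 0.0873193603775681 q [-49.   1.  14. 117.  -0.  62.  -3.]
side 313.07637823523675 235.81255673979976
top 334.36245617465033 213.1821908562767
px [223. 287.] rect c=(411.4,227.2) size 50x21 ang 31.8 | circ (407.9,233.0) r 25.3
   z50 px [223. 287.] rect c=(411.1,226.1) size 50x21 ang 31.8 | circ (407.5,231.9) r 25.2
px [457. 276.] rect c=(429.7,-238.2) size 30x28 ang 89.6 | circ (430.3,-237.9) r 15.5
   z50 px [457. 276.] rect c=(429.3,-236.8) size 30x28 ang 89.6 | circ (429.9,-236.5) r 15.4
px [180. 221.] rect c=(537.2,321.4) size 56x55 ang 59.6 | circ (537.6,321.1) r 38.0
   z50 px [180. 221.] rect c=(536.1,319.8) size 56x54 ang 59.6 | circ (536.6,319.4) r 37.8
px [336. 173.] rect c=(643.7,1.7) size 28x27 ang 31.9 | circ (644.1,2.0) r 18.1
   z50 px [336. 173.] rect c=(642.1,1.8) size 28x27 ang 31.9 | circ (642.5,2.1) r 18.0
```

>>> drive_tool:
  rows: [0,0.0235,0.003,0,0,0.153,1,0.003,0.0235,0.003,0,0,0.153,1,0.0065,0.0225,0.003,0,0,0.153,1,0.01,0.021,0.004,0,0,0.153,1,0.013,0.0195,0.004,0,0,0.153,1]

```text
time_s: 16.6
tool_pos: [0.4991, 0.299, 0.2727]
tool_rot: [-180.0, 0.0, 76.7]
force: [0.2, 0.4, -0.2]
grip_width: 0.0866
grasp_force: 0.0
```

>>> drive_tool:
  rows: [0.016,0.017,0.004,0,0,0.153,1,0.0185,0.0145,0.004,0,0,0.153,1,0,0,0,0,0,0,1,0,0,0,0,0,0,1]

```text
time_s: 17.1
tool_pos: [0.5385, 0.3219, 0.2648]
tool_rot: [-180.0, 0.1, 59.6]
force: [-0.8, 0.1, 0.3]
grip_width: 0.0871
grasp_force: 0.0
```

```bash
python3 plan.py 537.5 321.5 28 59.6 3;  python3 look.py 538 322 40 pics/g6.png
```

```text
[-0.0003,-0.0002,0.0243, 0,0,-0.0001]
[-0.0003,-0.0002,0.0243, 0,0,-0.0001]
[-0.0003,-0.0002,0.0243, 0,0,-0.0001]
t 17.1 grasp pt [0.5385 0.3219 0.1008] rot [-1.80e+02  1.00e-01  5.96e+01] w 0.08706800068085226 q [-50.  22.  20.  96.  -8.  63. -57.]
side 183.98015100742828 308.90055949736177
top 180.26632242315833 224.65444019613872
```

View pics/g6.png

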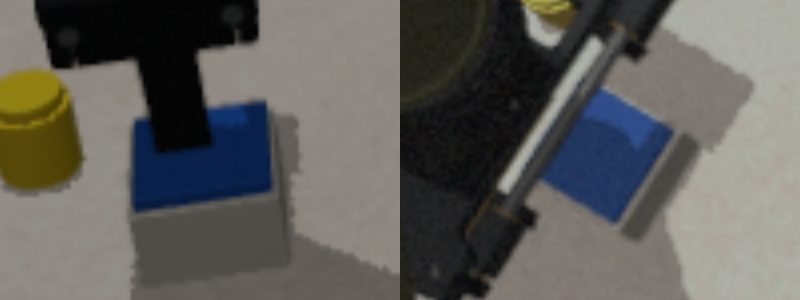

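The hand is square over the big square pot and the yellow pot is clear of both fingers. I'll descend and grip.

>>> drive_tool:
  rows: [-0.001,0,0.03,0,0,0,1,0,0,0.03,0,0,0,1,0,0,0.012,0,0,0,1,0,0,0,0,0,0,0.6,0,0,0,0,0,0,-1]

```text
time_s: 17.82
tool_pos: [0.5391, 0.3216, 0.1947]
tool_rot: [179.9, -0.1, 59.5]
force: [0.7, 0.4, 0.8]
grip_width: 0.0742
grasp_force: 0.0
```

>>> drive_tool:
  rows: [0,0,0,0,0,0,-1,0,0,0,0,0,0,-1]

```text
time_s: 18.08
tool_pos: [0.5388, 0.3219, 0.1945]
tool_rot: [180.0, -0.1, 59.5]
force: [-1.6, -0.1, 4.0]
grip_width: 0.0619
grasp_force: 25.0
```

```bash
python3 plan.py 551 -325.4 120 72.8 12
```

```text
[-0.0459,0.0283,-0.0075, 0,0,-0.0194]
[-0.0465,0.0274,-0.0075, 0,0,-0.0194]
[-0.0470,0.0265,-0.0075, 0,0,-0.0194]
[-0.0475,0.0256,-0.0075, 0,0,-0.0194]
[-0.0480,0.0246,-0.0075, 0,0,-0.0194]
[-0.0485,0.0237,-0.0075, 0,0,-0.0194]
[-0.0489,0.0228,-0.0075, 0,0,-0.0194]
[-0.0493,0.0218,-0.0075, 0,0,-0.0194]
[-0.0498,0.0208,-0.0075, 0,0,-0.0194]
[-0.0502,0.0199,-0.0075, 0,0,-0.0194]
[-0.0505,0.0189,-0.0075, 0,0,-0.0194]
[-0.0509,0.0179,-0.0075, 0,0,-0.0194]
t 18.075 grasp pt [0.5388 0.3219 0.0305] rot [ 1.80e+02 -1.00e-01  5.95e+01] w 0.061940221892759335 q [-49.  27.  20.  99. -10.  56. -56.]
```

>>> drive_tool:
  rows: [0,0,-0.015,0,0,0,-1,0,0,-0.05,0,0,0,-1,0,0,-0.055,0,0,0,-1,-0.023,0.014,0,0,0,-0.01,-1,-0.046,0.028,0,0,0,-0.02,-1]

```text
time_s: 18.7
tool_pos: [0.5398, 0.2422, 0.315]
tool_rot: [179.9, -0.2, 61.5]
force: [0.6, -1.7, -2.1]
grip_width: 0.0619
grasp_force: 25.0
```

```bash
python3 plan.py 551 -325.4 140 72.8 11
```

```text
[-0.0449,0.0255,0.0010, 0,0,-0.0179]
[-0.0453,0.0247,0.0010, 0,0,-0.0179]
[-0.0458,0.0239,0.0010, 0,0,-0.0179]
[-0.0462,0.0231,0.0010, 0,0,-0.0179]
[-0.0466,0.0222,0.0010, 0,0,-0.0179]
[-0.0470,0.0214,0.0010, 0,0,-0.0179]
[-0.0473,0.0206,0.0010, 0,0,-0.0179]
[-0.0477,0.0197,0.0010, 0,0,-0.0179]
[-0.0481,0.0188,0.0010, 0,0,-0.0179]
[-0.0484,0.0180,0.0010, 0,0,-0.0179]
[-0.0487,0.0171,0.0010, 0,0,-0.0179]
t 18.7 grasp pt [0.5398 0.2422 0.151 ] rot [179.9  -0.2  61.5] w 0.06185011723318814 q [-46.  15.  23.  99.  -6.  67. -50.]
```

>>> drive_tool:
  rows: [-0.045,0.0255,0,0,0,-0.018,-1,-0.0455,0.0245,0,0,0,-0.018,-1,-0.046,0.024,0,0,0,-0.018,-1,-0.046,0.023,0,0,0,-0.018,-1,-0.0465,0.022,0,0,0,-0.018,-1]

```text
time_s: 19.32
tool_pos: [0.543, -0.0195, 0.3142]
tool_rot: [179.9, -0.1, 66.4]
force: [1.2, 0.1, -1.2]
grip_width: 0.0617
grasp_force: 25.0
```

>>> drive_tool:
  rows: [-0.047,0.0215,0,0,0,-0.018,-1,-0.0475,0.0205,0,0,0,-0.018,-1,-0.0475,0.0195,0,0,0,-0.018,-1,-0.048,0.019,0,0,0,-0.018,-1,-0.0485,0.018,0,0,0,-0.018,-1]

```text
time_s: 19.95
tool_pos: [0.5469, -0.2772, 0.3141]
tool_rot: [179.9, -0.0, 71.5]
force: [0.5, -0.5, -1.7]
grip_width: 0.0614
grasp_force: 25.0
```

```bash
python3 plan.py 551 -325.4 90 72.8 3
```

```text
[-0.0148,0.0064,0.0200, 0,0,-0.0073]
[-0.0148,0.0063,0.0200, 0,0,-0.0073]
[-0.0149,0.0062,0.0200, 0,0,-0.0073]
t 19.95 grasp pt [ 0.5469 -0.2772  0.1501] rot [179.9  -0.   71.5] w 0.06138753064286554 q [ -7.  20.  39.  96. -13.  68.  17.]
```

>>> drive_tool:
  rows: [-0.0145,0.0065,0.02,0,0,-0.007,-1,-0.0145,0.006,0.02,0,0,-0.007,-1,-0.015,0.006,0.02,0,0,-0.007,-1,0,0,0,0,0,0,-1,0,0,0,0,0,0,-1]

```text
time_s: 20.58
tool_pos: [0.5513, -0.3229, 0.2542]
tool_rot: [180.0, -0.0, 72.7]
force: [0.9, -1.2, -0.3]
grip_width: 0.0618
grasp_force: 25.0
```

```bash
python3 plan.py 551 -325 40 72.8 2
```

```text
[-0.0011,0.0002,0.0251, 0,0,-0.0008]
[-0.0011,0.0002,0.0251, 0,0,-0.0008]
t 20.575 grasp pt [ 0.5513 -0.3229  0.0902] rot [180.   -0.   72.7] w 0.06177596562584202 q [ -1.  27.  37.  96. -18.  63.  24.]
```

>>> drive_tool:
  rows: [-0.001,0,0.025,0,0,0,-1,0,0,0.02,0,0,0,-1,0,0,0.004,0,0,0,-1,0,0,0.001,0,0,0,-1,0,0,0,0,0,0,-1]

```text
time_s: 21.2
tool_pos: [0.551, -0.3243, 0.2041]
tool_rot: [179.9, 0.0, 72.7]
force: [0.2, 0.4, -1.2]
grip_width: 0.0618
grasp_force: 25.0
```

>>> drive_tool:
  rows: [0,0,0.0015,0,0,0,-1,0,0,0,0,0,0,-1]

```text
time_s: 21.45
tool_pos: [0.551, -0.3245, 0.2026]
tool_rot: [179.9, 0.0, 72.7]
force: [0.6, -0.2, 1.4]
grip_width: 0.0621
grasp_force: 25.0
```

Contact. I'll release, lift and back off for a final check.

>>> drive_tool:
  rows: [0,0,0,0,0,0,0.7,0,0,0,0,0,0,1,0,0,0,0,0,0,1,0,0,-0.03,0,0,0,1,0,0,-0.06,0,0,0,1]

```text
time_s: 22.08
tool_pos: [0.55, -0.3232, 0.2899]
tool_rot: [-179.7, -0.0, 72.7]
force: [1.3, -0.3, -0.4]
grip_width: 0.0863
grasp_force: 0.0
```

>>> drive_tool:
  rows: [0,0,-0.06,0,0,0,1,-0.05,0,-0.03,0,0,0,1,-0.05,0,0,0,0,0,1,-0.05,0,0,0,0,0,1,0,0,0,0,0,0,1]

```text
time_s: 22.7
tool_pos: [0.502, -0.4722, 0.3818]
tool_rot: [-179.9, 0.2, 72.2]
force: [0.8, 0.8, -0.2]
grip_width: 0.087
grasp_force: 0.0
```

Run:
```python
from meas import *
o=get_obs(); print(o["time_s"],o["tool_pos"],o["grip_width"])
c=read_camera("top"); s=read_camera("side"); b,r=masks(c["color"])
for k in blobs(b,60): print(describe(c,k,.053)); print("   z50",describe(c,k,.05))
cv2.imwrite("pics/end.png",cv2.resize(np.hstack([c["color"],s["color"]]),(800,300),interpolation=cv2.INTER_AREA))
```

```text
22.7 [ 0.50201181 -0.47224263  0.38179362] 0.08699129679048538
px [216. 292.] rect c=(399.5,239.9) size 55x56 ang 1.7 | circ (399.6,239.8) r 29.2
   z50 px [216. 292.] rect c=(399.7,240.6) size 56x56 ang 1.7 | circ (399.7,240.5) r 29.3
px [457. 276.] rect c=(429.0,-235.9) size 30x28 ang 89.6 | circ (429.6,-235.6) r 15.3
   z50 px [457. 276.] rect c=(429.3,-236.8) size 30x28 ang 89.6 | circ (429.9,-236.5) r 15.4
px [499. 215.] rect c=(552.2,-325.9) size 55x56 ang 72.7 | circ (551.9,-326.3) r 37.2
   z50 px [499. 215.] rect c=(552.9,-327.1) size 55x56 ang 72.7 | circ (552.6,-327.5) r 37.3
px [336. 173.] rect c=(641.1,1.9) size 28x27 ang 31.9 | circ (641.5,2.2) r 17.9
   z50 px [336. 173.] rect c=(642.1,1.8) size 28x27 ang 31.9 | circ (642.5,2.1) r 18.0
```

View pics/end.png

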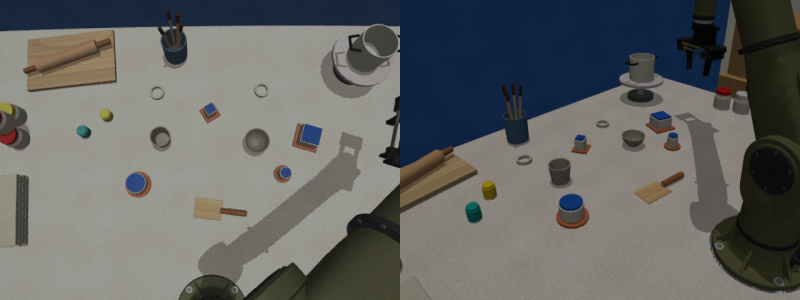

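All four pots stand on their tiles within about 3 mm of centre, and the square pots are lined up. The cup, bowl and look-alikes are where they started, and the arm is clear.

```bash
python3 -c "from cell import sign_off; print(sign_off())"
```

```text
the job is handed in; nothing more can be done
None
```

I took both stacks apart and handed the job in after about 23 s on the robot clock: all four pots stand on their matching tiles, each about 3 mm or less off centre by camera, with the square pots within about 1° of their tiles; the judge returned no verdict.

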